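Refit the return spring of an insole clamp

ROBOT

A 7-joint arm with a two-finger parallel gripper is mounted at the origin on the work surface. World frame = base frame: x ahead of the robot, y to its left, z up, the work surface at z = 0. Lengths are in m, angles in rad, forces in N, time in s.
With the tool pointing down it reaches from about 0.425 to 0.925 m from the base axis. Payload 6.8 kg.
Tool frame: the origin (TCP) lies midway between the tips of the shut fingers; the grasp point (between the pads) lies 19 mm behind it; y points along the fingers, z is the direction in which the jaws open and shut, and the axes are right-handed (so a half turn about y gives the same grasp; the last joint's range is limited). The gripper opens to 85 mm and grips with 20 to 120 N. Pads are 22 mm wide; open, the fingers measure 114 mm over their backs; the gripper's body (76 mm by 85 mm) begins 54 mm behind the grasp point. The pads swing forward as they close: fully open they stand 13 mm farther back than shut.
Start: joints at [1.172, 0.477, 0.022, 1.555, -0.011, 1.109, -0.083], TCP at [0.194, -0.647, 0.231] pointing down, gripper open.
Joint ranges: [-2.96, 2.96], [-0.34, 2.1], [-1.41, 1.46], [0.24, 2.44], [-1.37, 4.51], [0.17, 1.92], [-2.96, 2.96]. Speed limits (rad/s): [2.39, 2.39, 3.14, 3.14, 3.14, 3.14, 3.14].

INTERFACE

Orientations are given as a unit quaternion [w, x, y, z].
In Python, from station import bot gives the robot as it stands. The module is installed in compiled form; this text tells all that it offers.
- The arm moves only by the shell command python3 -m crank 'ROWS' [FORCE]. ROWS is JSON, a list of rows, each an object with "linear": the shift along the tool's x, y, z in m, a list of three; "dr": the turn, a rotation vector about the tool's x, y, z in degrees, a list of three; "hand": the gripper command: -1 is shut, 1 is fully open, values between are in proportion. A call has 1 to 10 rows; each row is the pose to reach, as a shift and turn from the pose commanded when the call began, along the tool's axes at that moment; what a row does not reach only later rows make up. A row lasts 1/12 s, in which the tool goes at most 41.7 mm and 7.16 degrees, less where a joint would pass 70% of its speed; a pose out of reach is approached as far as the arm can. A call with a gripper value outside its range is refused whole. The fingers move at their own pace and stop on an object; FORCE is the grip in N (left out, the last holds). Time passes only in rows, so rows that repeat a pose let the fingers close. It gives the time, the measured TCP pose, the force and the opening at its end, in the units of the state.
- bot.get_obs(): the state, without advancing time (a new reading comes with each control period).
- bot.read_camera(name): name is "side" or "top" or "wrist"; returns the picture (400x640x3 uint8, blue, green, red); there is no depth.
- bot.camera_params(name): a dict with "K" (3x3 intrinsics, pixels), "R" (3x3) and "t" (3): a world point X has camera coordinates R X + t; the wrist camera has in their place "hand_eye" (4x4, takes a point from camera to tool coordinates, whose origin is the TCP and whose axes are the tool frame's). Camera axes: x right, y down, z forward; pixel columns grow to the right and rows downward; lengths in m; the calibration is good to about 2 mm. A picture is of the moment at which its call begins: read the wrist's pose just before it. camera_params takes no time and is no camera call.
- bot.hand_in(): hands the job in, once; it reports no verdict.
Trained networks look in the newest picture that a camera, given by its name, has taken for a name from the list of things; names that differ only in an ending like _2 or _b are one class to them, and where a whole thing is asked for, a point or a joint stands for the part that bears it (a point fixed in the world has none). Each returns a list of dicts, best first, with "score" (0 to 1); they miss things now and then, are a little off and sometimes report something else, mostly with a low value. They report only what shows in the picture. A call takes as long as a camera call.
- bot.search_frame(camera, target): "extent" ([left, top, right, bottom] in pixels, round what is visible of it).
- bot.cut_out(camera, target): "pixels" (400x640 bool, what is visible of it) and "extent" ([left, top, right, bottom] in pixels, round what is visible of it).
- bot.place_of(camera, target): "xy" ([column, row] in pixels: a listed point, or the origin of a listed thing).
The state is a dict: "t": time; "q": joint angles; "joint_vel": joint speeds; "joint_torque": joint torques, N m; "eef_pos": TCP position; "tool_rot": TCP orientation; "contact_force": force on the tool from outside, world axes, zero at the start; "torque": the same for the moment, N m; "gripper_width": opening from 0.0 (shut) to 1.0 (fully open).
Only numpy, scipy, OpenCV 4.12 (cv2) and the standard library are available. Lean on these libraries where they do the work, as an engineer would, in place of code of your own. Each camera call takes 0.05 s, during which the arm holds its last target. There are 200 camera calls.

TASK

Refit the return spring of the insole clamp: take the spring from its wooden cradle, feel gently for the hole in the steel strip with the spring's hook and drop it fully home, then stretch the spring and set its eye down over the lever's post, so that the spring pulls the lever back to its stop. Do not force the hook against the strip, do not overstretch the spring, leave the things around it where they are, and let go at the end.

Things in the scene. Friction and masses are not known exactly. Their poses are not given: they have to be found in the camera images.
- strip_mid (a point): middle of the guide of the steel strip on the clamp frame, at the strip's top face, level with the deck, 45 mm over the bench. Axes: x level along the 70 mm wide deck (x 14 to 134 mm) towards the lever's post, y level along the strip, z up. Strip: 23 mm (x) by 130 mm (y), 8 mm thick, with one through hole, 8 mm wide, chamfered 1 mm, free below, at x = 0 and y between -26 and +26 mm
- frame: green clamp frame fixed to the bench, origin on the bench under strip_mid, same axes. The strip is set anywhere along its guide, so the hole's y is not measured: see it or feel for it. The strip does not slide when touched but is springy downward: after the first 2 N it yields 1 mm per N, at most 5 mm, then springs back level. It is damaged if the spring is pressed on it with more than 22 N
- post (a point): foot of the post (on its axis) on the flat steel lever, whose top face is level with the deck. The post is upright, 9 mm wide, 11.5 mm high, its top tapered. It stands 90 mm from the lever's upright pivot, which lies at x = 150, y = 90 mm from strip_mid; with the lever at its stop the post is at x = 150, y = 0 mm; it swings away towards +x
- lever (a joint): swing of the lever about its upright pivot, rad: 0 at its stop (post nearest to the strip), up to 0.42 (post swung away from the strip). It starts swung away and stays where it is left; about 3 N at the post overcomes its friction, and it moves slowly
- hook_block (a point): centre of the dark steel end block with the spring's hook: 22 mm along the spring, 16 mm wide, 26 mm high. x along the spring from hook to eye, y across, z up. In the wooden cradle (44 mm long, foot 70 mm wide) it holds the coils (18 mm wide, stiff against bending); the end blocks stick out free, undersides 29.5 mm over the bench
- hook_tip (a point): lowest point of the hook, a 6 mm round wire that runs level along -x to 24 mm from the centre of hook_block, then straight down; its rounded tip is 24 mm lower than hook_block (11 mm below the block's underside). With the hook fully home the block rests on the deck. There is play for tilting the spring 0.15 rad with the hook in the hole
- eye_block (a point): centre of the other dark steel end block, 22 x 16 x 26 mm as the first, 82 mm from hook_block along x with the spring slack; same axes
- eye (a point): centre of the eye, a 13 mm hole in a flat 24 x 24 x 5 mm plate level with the underside of eye_block; 22 mm from eye_block along +x and 10.5 mm lower. Slack, hook and eye are 128 mm apart along the spring; it starts to stretch at 4 N and takes 2 N more per 10 mm; it is ruined when hook_tip and eye are over 195 mm apart
- jar: glass jar with green lid, 76 mm wide, 100 mm high; leave alone
- mug: white mug, 80 mm wide, 95 mm high; leave alone
- can: paper-labelled tin, 72 mm wide, 90 mm high; leave alone
- hammer: hammer lying on the bench; leave alone

How it is judged:
On the way, in this order (a step that is already met when the one before it is completed fails the run):
1. the hook is down in the strip's hole (z of hook_tip in the frame of strip_mid below -0.008 m and x of hook_tip in the frame of strip_mid between -0.006 and 0.006 m and y of hook_tip in the frame of strip_mid between -0.031 and 0.031 m), for 0.2 s.
2. the eye is down over the post (horizontal distance between eye and post below 0.004 m and z of eye in the frame of post below 0.007 m), for 0.2 s.
At the end, for the whole second after the job is handed in: the hook's tip is at least 8 mm below the strip's top face, inside its hole; the eye is around the post (centres within 4 mm) with its middle less than 7 mm above the lever; the lever is within 0.03 rad of its stop and at rest; the spring is released (all of step 1 and all of step 2 and value of joint lever below 0.03 rad and velocity of joint lever above -0.05 rad/s); the robot touches nothing.
It fails at once if the spring is pressed on the strip with more than 22 N (contact force between spring and strip above 22 N).
It fails at once if the spring is stretched until hook and eye are more than 195 mm apart (distance between hook_tip and eye above 0.195 m).
It fails at once if the jar, mug, can or hammer is moved more than 30 mm (distance of any of jar, mug, can, hammer from where it was at the start of the episode above 0.03 m).
It also fails if it takes over 58 s, if anything falls off the work surface, if the arm or the gripper's body presses on something with over 40 N, if the wrist force passes 120 N, or if a joint passes its speed limit or range.

## Working session

There is one attempt and no reset: what is moved stays moved. The work goes in short steps, Python scripts to look and compute and a shell command to move; the robot and the scene stay as the last step left them, time stands still between calls to the robot, and variables do not carry over. Pictures are saved under pics/ and viewed, about 8 in all and at most 12, crops included, and the job is handed in when it is done.

```bash
mkdir -p pics
cat > h.py <<'E'
import numpy as np,cv2,json
from station import bot
from scipy.spatial.transform import Rotation as Rn
def rot(q): return Rn.from_quat([q[1],q[2],q[3],q[0]]).as_matrix()
def cam(n,o=None):
    p=bot.camera_params(n);K=np.array(p['K'])
    if 'R' in p:
        return K,np.array(p['R']),np.array(p['t'])
    o=o or bot.get_obs();H=np.array(p['hand_eye']);T=np.eye(4);T[:3,:3]=rot(o['tool_rot']);T[:3,3]=o['eef_pos']
    W=np.linalg.inv(T@H);return K,W[:3,:3],W[:3,3]
def ray(c,uv,z):
    K,R,t=c;d=R.T@np.linalg.solve(K,[uv[0],uv[1],1.]);o=-R.T@t
    return o+d*(z-o[2])/d[2]
def proj(c,X):
    K,R,t=c;p=K@(R@np.array(X)+t);return p[:2]/p[2]
def tool(v):
    o=bot.get_obs();return rot(o['tool_rot']).T@np.array(v)
E
python3 - <<'E'
from h import *
o=bot.get_obs();print(o);print(rot(o['tool_rot']).round(3))
for n in ['top','side']:
    im=bot.read_camera(n);cv2.imwrite(f'pics/{n}0.png',im)
    c=cam(n);print(n,'campos',(-c[1].T@c[2]).round(3))
    for t,z in [('strip_mid',.045),('post',.045),('hook_block',.0425),('hook_tip',.0185),('eye_block',.0425),('eye',.032),('frame',0.),('jar',0.05),('mug',0.05),('can',.05),('hammer',.02)]:
        for r in bot.place_of(n,t)[:2]: print(t,round(r['score'],2),np.round(r['xy'],1),ray(c,r['xy'],z).round(4))
E
```

```text
{'t': 0.0, 'q': array([ 1.1718956 ,  0.4778116 ,  0.02232659,  1.55646846, -0.01146232,
        1.10930675, -0.08312922]), 'joint_vel': array([ 0.00108092,  0.00205647, -0.0017084 , -0.00149929,  0.00115015,
        0.0011839 , -0.00063919]), 'joint_torque': array([-8.93077813e-04, -5.96463168e+01,  1.60726983e+00, -2.81205028e+01,
        1.23990630e-02,  9.38409416e-03, -6.64696313e-05]), 'eef_pos': array([ 0.19334415, -0.6460863 ,  0.23031059]), 'tool_rot': array([ 0.1023052 , -0.10261258,  0.70028562, -0.6990024 ]), 'contact_force': array([ 0.02821628, -0.58215293, -0.48129479]), 'torque': array([ 0.01151396, -0.0445111 , -0.04943568]), 'gripper_width': 1.0004811146570527}
[[-0.958 -0.001  0.287]
 [-0.287  0.002 -0.958]
 [ 0.    -1.    -0.002]]
top campos [ 0.485 -0.024  1.289]
strip_mid 0.63 [299.4 223.4] [0.5475 0.0208 0.045 ]
post 0.95 [242.8 230.7] [0.5288 0.1933 0.045 ]
hook_block 0.74 [392.6 211.4] [ 0.5786 -0.2655  0.0425]
hook_block 0.58 [321.4 160.3] [ 0.7421 -0.0507  0.0425]
hook_tip 0.57 [402.  206.9] [ 0.5939 -0.3001  0.0185]
eye_block 0.51 [368.2 216.3] [ 0.5651 -0.1
[... 400 characters left out ...]
02  ]
side campos [ 0.173 -0.557  0.601]
strip_mid 0.89 [281.5 203.5] [0.5401 0.0119 0.045 ]
post 0.83 [236.2 171.6] [0.531  0.1895 0.045 ]
hook_block 0.7 [389.9 269.5] [ 0.5759 -0.2764  0.0425]
hook_tip 0.33 [475.6 317. ] [ 0.6217 -0.4326  0.0185]
eye_block 0.62 [351.7 248.5] [ 0.561  -0.1908  0.0425]
eye_block 0.56 [406.1 228.2] [ 0.6854 -0.2257  0.0425]
eye 0.73 [344.5 250. ] [ 0.5548 -0.1772  0.032 ]
frame 0.84 [277.4 217.2] [0.5328 0.0242 0.    ]
jar 0.67 [362.6 193.1] [ 0.6967 -0.089   0.05  ]
jar 0.28 [473.4 315.4] [ 0.5975 -0.4353  0.05  ]
mug 0.69 [476.2 313.2] [ 0.6045 -0.4361  0.05  ]
can 0.65 [407.1 227.9] [ 0.6808 -0.231   0.05  ]
hammer 0.71 [262.8 141.7] [0.6854 0.302  0.02  ]
```

Run:
```python
import cv2
a=cv2.imread('pics/top0.png')[130:290,170:470];b=cv2.imread('pics/side0.png')[110:350,170:530]
cv2.imwrite('pics/a.png',cv2.resize(a,None,fx=2.66,fy=2.66,interpolation=2));cv2.imwrite('pics/b.png',cv2.resize(b,None,fx=2.2,fy=2.2,interpolation=2))
```

```text
(no output)
```

View pics/a.png

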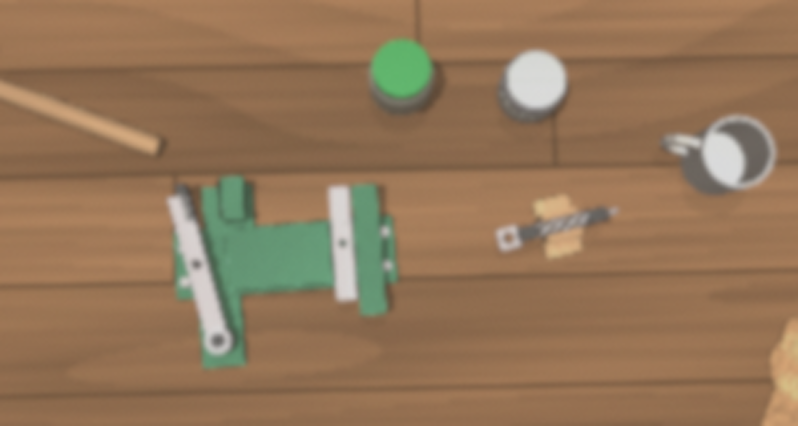

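View pics/b.png

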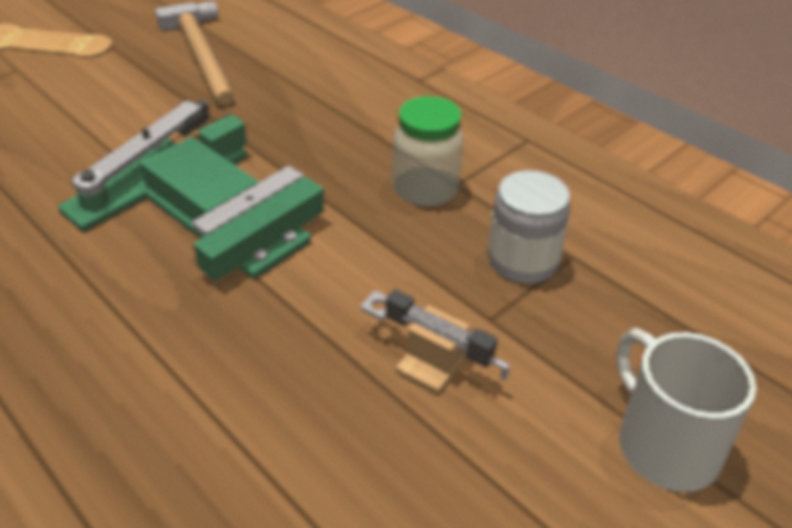

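Top view: the hole shows at about (299,221), the post at (244,229), the eye at (361,219) and the hook at (400,209). The spring already points hook→eye towards the post. Next I'll move above the spring.

```bash
R='{"linear":[-0.474,0.05,-0.244],"dr":[0,-88,0],"hand":1}'; python3 -m crank '[{"linear":[-0.474,0.03,-0.244],"dr":[0,-88,0],"hand":1},{"linear":[-0.474,0.03,-0.244],"dr":[0,-88,0],"hand":1},{"linear":[-0.474,0.03,-0.244],"dr":[0,-88,0],"hand":1},{"linear":[-0.474,0.03,-0.244],"dr":[0,-88,0],"hand":1},{"linear":[-0.474,0.03,-0.244],"dr":[0,-88,0],"hand":1},{"linear":[-0.474,0.03,-0.244],"dr":[0,-88,0],"hand":1},{"linear":[-0.474,0.03,-0.244],"dr":[0,-88,0],"hand":1},{"linear":[-0.474,0.03,-0.244],"dr":[0,-88,0],"hand":1},{"linear":[-0.474,0.03,-0.244],"dr":[0,-88,0],"hand":1},{"linear":[-0.474,0.03,-0.244],"dr":[0,-88,0],"hand":1}]'
python3 - <<'E'
from h import *
o=bot.get_obs();print(o['q'],rot(o['tool_rot']).round(3))
print(np.array(bot.camera_params('wrist')['hand_eye']).round(3))
print('want',tool(np.array([.577,-.268,.2])-o['eef_pos']))
E
```

```text
t: 2.03
eef_pos: [0.4945, -0.3568, 0.2082]
tool_rot: [-0.494, 0.494, -0.506, 0.506]
contact_force: [0.0, -1.1, -0.7]
gripper_width: 1.003
[ 0.7969466   0.41757779 -0.35991098  1.72273404  0.16769498  1.0308644
  0.35476434] [[-0.024  0.     1.   ]
 [-1.    -0.001 -0.024]
 [ 0.001 -1.     0.   ]]
[[-0.     0.95   0.312 -0.08 ]
 [-0.001 -0.312  0.95  -0.144]
 [ 1.    -0.     0.001  0.001]
 [ 0.     0.     0.     1.   ]]
want [-0.09080912  0.00814495  0.08036129]
```

```bash
python3 -m crank '[{"linear":[-0.1,0.008,0.08],"dr":[0,-17,0],"hand":1},{"linear":[-0.1,0.008,0.08],"dr":[0,-17,0],"hand":1},{"linear":[-0.1,0.008,0.08],"dr":[0,-17,0],"hand":1},{"linear":[-0.1,0.008,0.08],"dr":[0,-17,0],"hand":1},{"linear":[-0.1,0.008,0.08],"dr":[0,-17,0],"hand":1},{"linear":[-0.1,0.008,0.08],"dr":[0,-17,0],"hand":1}]'
python3 - <<'E'
from h import *
o=bot.get_obs();c=cam('wrist',o);im=bot.read_camera('wrist');cv2.imwrite('pics/w1.png',im)
print(rot(o['tool_rot']).round(3))
for t,z in [('hook_block',.0425),('hook_tip',.0185),('eye_block',.0425),('eye',.032)]:
    for r in bot.place_of('wrist',t)[:2]: print(t,round(r['score'],2),np.round(r['xy'],1),ray(c,r['xy'],z).round(4))
E
```

```text
t: 2.53
eef_pos: [0.5761, -0.2609, 0.1997]
tool_rot: [-0.562, 0.562, -0.429, 0.429]
contact_force: [-0.1, -0.7, -0.2]
gripper_width: 1.0
[[ 0.264 -0.001  0.965]
 [-0.965 -0.     0.264]
 [ 0.    -1.    -0.001]]
hook_block 0.91 [311.5 188.5] [ 0.5791 -0.2692  0.0425]
hook_tip 0.89 [311.6 204.2] [ 0.5861 -0.2942  0.0185]
eye_block 0.69 [314.  107.5] [ 0.56   -0.1899  0.0425]
eye 0.71 [317.1  85.2] [ 0.5575 -0.1692  0.032 ]
```

View pics/w1.png

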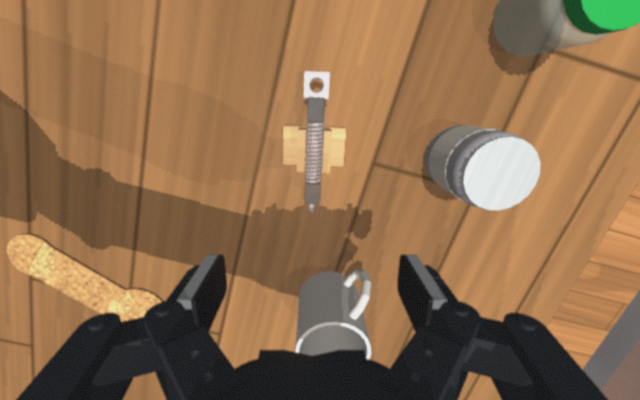

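```bash
python3 -m crank '[{"linear":[0.009,0.04,0.0005],"dr":[0,2.2,0],"hand":1},{"linear":[0.009,0.08,0.0005],"dr":[0,2.2,0],"hand":1},{"linear":[0.009,0.12,0.0005],"dr":[0,2.2,0],"hand":1},{"linear":[0.009,0.15,0.0005],"dr":[0,2.2,0],"hand":1},{"linear":[0.009,0.169,0.0005],"dr":[0,2.2,0],"hand":1},{"linear":[0.009,0.169,0.0005],"dr":[0,2.2,0],"hand":1},{"linear":[0.009,0.169,0.0005],"dr":[0,2.2,0],"hand":-1},{"linear":[0.009,0.169,0.0005],"dr":[0,2.2,0],"hand":-1},{"linear":[0.009,0.169,0.0005],"dr":[0,2.2,0],"hand":-1},{"linear":[0.009,0.169,0.0005],"dr":[0,2.2,0],"hand":-1}]' 60
python3 -m crank '[{"linear":[0,0,0],"dr":[0,0,0],"hand":-1},{"linear":[0,0,0],"dr":[0,0,0],"hand":-1},{"linear":[0,0,0],"dr":[0,0,0],"hand":-1},{"linear":[0,0,0],"dr":[0,0,0],"hand":-1}]'
python3 - <<'E'
from h import *
o=bot.get_obs();c=cam('wrist',o);im=bot.read_camera('wrist');cv2.imwrite('pics/w2.png',im)
print(o['eef_pos'],rot(o['tool_rot']).round(3))
E
```

```text
t: 3.62
eef_pos: [0.5804, -0.2699, 0.0329]
tool_rot: [0.554, -0.553, 0.439, -0.441]
contact_force: [-0.0, 0.7, -0.5]
gripper_width: 0.452
t: 3.95
eef_pos: [0.5796, -0.2696, 0.0321]
tool_rot: [0.554, -0.554, 0.439, -0.44]
contact_force: [-1.9, 0.1, 5.8]
gripper_width: 0.167
[ 0.57963598 -0.26955429  0.03208937] [[ 0.226  0.001  0.974]
 [-0.974 -0.001  0.226]
 [ 0.001 -1.     0.001]]
```

View pics/w2.png

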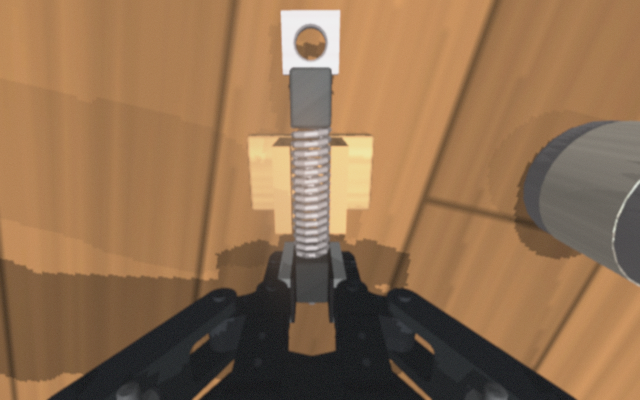

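Gripped on the block; the spring lies straight in the jaws. Next: lift it, then move to a viewpoint beside the strip.

```bash
python3 -m crank '[{"linear":[0,-0.02,0],"dr":[0,0,0],"hand":-1},{"linear":[0,-0.05,0],"dr":[0,0,0],"hand":-1},{"linear":[0,-0.09,0],"dr":[0,0,0],"hand":-1},{"linear":[-0.025,-0.12,-0.01],"dr":[0,0,0],"hand":-1},{"linear":[-0.06,-0.14,-0.02],"dr":[0,2,0],"hand":-1},{"linear":[-0.1,-0.15,-0.025],"dr":[0,4,0],"hand":-1},{"linear":[-0.14,-0.165,-0.03],"dr":[0,6,0],"hand":-1},{"linear":[-0.18,-0.17,-0.035],"dr":[0,8,0],"hand":-1},{"linear":[-0.22,-0.17,-0.04],"dr":[0,8,0],"hand":-1},{"linear":[-0.26,-0.17,-0.045],"dr":[0,8,0],"hand":-1}]'
python3 -m crank '[{"linear":[-0.04,0,0.002],"dr":[0,0,0],"hand":-1},{"linear":[-0.07,0,0.002],"dr":[0,0,0],"hand":-1},{"linear":[-0.07,0,0.002],"dr":[0,0,0],"hand":-1},{"linear":[-0.07,0,0.002],"dr":[0,0,0],"hand":-1}]'
python3 - <<'E'
from h import *
o=bot.get_obs();c=cam('wrist',o);im=bot.read_camera('wrist');cv2.imwrite('pics/w3.png',im)
print(o['eef_pos'],o['contact_force'],rot(o['tool_rot']).round(3))
for t,z in [('strip_mid',.045),('post',.045),('hook_block',.19),('eye_block',.19),('eye',.18),('frame',0.)]:
    for r in bot.place_of('wrist',t)[:2]: print(t,round(r['score'],2),np.round(r['xy'],1),ray(c,r['xy'],z).round(4))
E
```

```text
t: 4.83
eef_pos: [0.4755, -0.0246, 0.2016]
tool_rot: [0.522, -0.521, 0.477, -0.478]
contact_force: [-0.0, 0.4, -1.6]
gripper_width: 0.179
t: 5.17
eef_pos: [0.4718, 0.0457, 0.2012]
tool_rot: [0.523, -0.523, 0.476, -0.476]
contact_force: [-0.4, -0.6, -2.3]
gripper_width: 0.176
[0.47175196 0.0456545  0.20116318] [-0.39107405 -0.64440662 -2.29414435] [[ 0.093  0.     0.996]
 [-0.996 -0.     0.093]
 [ 0.    -1.     0.   ]]
strip_mid 0.67 [375.9 210. ] [0.5444 0.0201 0.045 ]
post 0.66 [393.3  31. ] [0.5325 0.1904 0.045 ]
hook_block 0.91 [313.  267.8] [0.4747 0.0314 0.19  ]
eye_block 0.88 [308.6  97.2] [0.4635 0.1266 0.19  ]
eye 0.84 [310.3  43.8] [0.462  0.1518 0.18  ]
eye 0.48 [371.4 195.1] [0.5046 0.0764 0.18  ]
frame 0.7 [368.6 193.6] [0.5441 0.0244 0.    ]
frame 0.67 [511.1 260.8] [ 0.7438 -0.0495  0.    ]
```

View pics/w3.png

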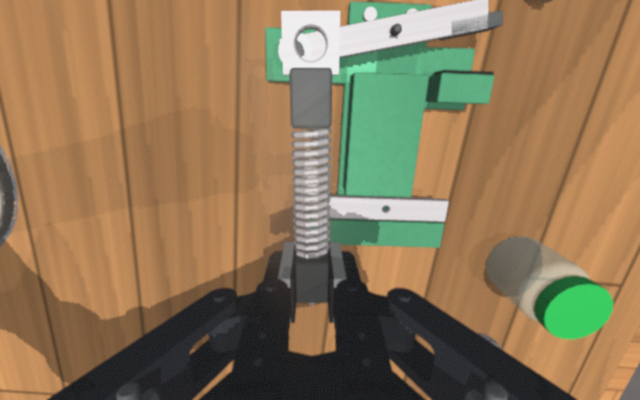

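Run:
```python
from h import *
c=cam('wrist');im=cv2.imread('pics/w3.png')
g=im[200:220,376:397].astype(int).sum(2);m=(g<g.mean()-150)
ys,xs=np.nonzero(m);h=[xs.mean()+376,ys.mean()+200];print('hole px',h,m.sum(),'world',ray(c,h,.044).round(4))
# white strip mask
hsv=cv2.cvtColor(im,cv2.COLOR_BGR2HSV);w=((hsv[...,1]<45)&(hsv[...,2]>120)).astype(np.uint8);w[:,:332]=0;w[:185]=0;w[232:]=0;w[:,452:]=0
P=[]
for col in range(336,446,4):
    r=np.nonzero(w[:,col])[0]
    if len(r): P.append((ray(c,(col,r.min()-.5),.045),ray(c,(col,r.max()+.5),.045)))
P=np.array(P);
for k in (0,1):
    a=np.polyfit(P[:,k,0],P[:,k,1],1);print('edge slope',a, 'at hole x',np.polyval(a,ray(c,h,.045)[0]))
right=np.nonzero(w.any(0))[0].max();print('strip right end',ray(c,(right+.5,210),.045))
for p in [(420,75),(412,195),(393.3,31)]: print(ray(c,p,.045).round(4))
print('top post tip', ray(c,(396,28.5),.0565))
t=cam('top')
for n,p in [('hole',(298.9,221.4)),('pivot',(252,258.2)),('post',(244,229.2))]: print(n,ray(t,p,.045).round(4))
```

```text
hole px [np.float64(385.4102564102564), np.float64(208.53846153846155)] 39 world [0.5548 0.0189 0.044 ]
edge slope [0.05282862 0.00243661] at hole x 0.03172955484022357
edge slope [ 0.04048284 -0.01605381] at hole x 0.006393513402263122
strip right end [0.62208257 0.02340234 0.045     ]
[0.5649 0.153  0.045 ]
[0.5799 0.0367 0.045 ]
[0.5339 0.1868 0.045 ]
top post tip [0.53326079 0.18646222 0.0565    ]
hole [0.5536 0.0222 0.045 ]
pivot [0.4453 0.1657 0.045 ]
post [0.5333 0.1896 0.045 ]
```

Run:
```python
from h import *
o=bot.get_obs();c=cam('wrist',o);p=o['eef_pos']
for n,uv,z in [('hook_block',(313,267.8),.2116),('eye_block',(308.6,97.2),.2116),('eye',(310.3,43.8),.2011)]:
    print(n,tool(ray(c,uv,z)-p).round(4), 'predicted px', proj(c,p+rot(o['tool_rot'])@np.array({'hook_block':[0,-.0104,0],'eye_block':[-.082,-.0104,0],'eye':[-.104,.0001,0]}[n])).round(1))
```

```text
hook_block [ 0.001  -0.0108  0.0015] predicted px [310.  265.6]
eye_block [-0.0812 -0.0109 -0.0005] predicted px [309.8  95.2]
eye [-0.1032 -0.0004  0.0002] predicted px [309.8  41.8]
```

```bash
python3 -m crank '[{"linear":[0.005,0,0.04],"dr":[0,1.8,0],"hand":-1},{"linear":[0.0096,0,0.081],"dr":[0,1.8,0],"hand":-1},{"linear":[0.0096,0.03,0.081],"dr":[0,1.8,0],"hand":-1},{"linear":[0.0096,0.06,0.081],"dr":[0,1.8,0],"hand":-1},{"linear":[0.0096,0.09,0.081],"dr":[0,1.8,0],"hand":-1},{"linear":[0.0096,0.115,0.081],"dr":[0,1.8,0],"hand":-1},{"linear":[0.0096,0.132,0.081],"dr":[0,1.8,0],"hand":-1},{"linear":[0.0096,0.132,0.081],"dr":[0,1.8,0],"hand":-1},{"linear":[0.0096,0.132,0.081],"dr":[0,1.8,0],"hand":-1}]'
python3 - <<'E'
from h import *
o=bot.get_obs();print(o['eef_pos'],o['contact_force'],rot(o['tool_rot']).round(3))
R=rot(o['tool_rot']);print('tip',o['eef_pos']+R@np.array([.0248,.0136,0]))
im=bot.read_camera('side');cv2.imwrite('pics/s4.png',cv2.resize(im[150:260,210:360],None,fx=4,fy=4,interpolation=2))
E
```

```text
t: 6.27
eef_pos: [0.5533, 0.0408, 0.0683]
tool_rot: [-0.513, 0.514, -0.486, 0.485]
contact_force: [0.5, 0.7, -1.4]
gripper_width: 0.172
[0.55332412 0.04084395 0.06830828] [ 0.49548846  0.65165119 -1.38982232] [[ 0.056 -0.002  0.998]
 [-0.998 -0.     0.056]
 [ 0.    -1.    -0.002]]
tip [0.55469616 0.01608176 0.0547086 ]
```

View pics/s4.png

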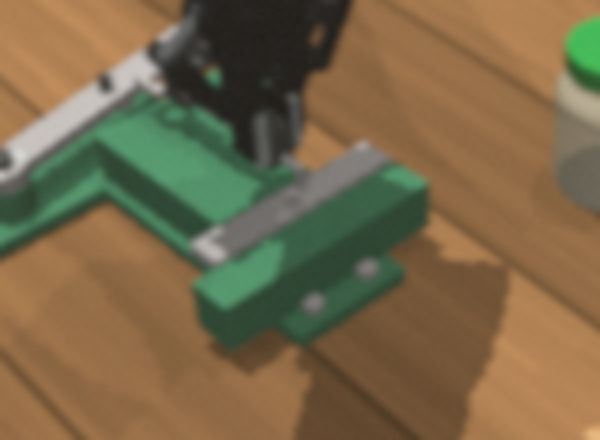

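```bash
python3 -m crank '[{"linear":[-0.0028,0,0],"dr":[0,0,0],"hand":-1},{"linear":[-0.0028,0.003,0],"dr":[0,0,0],"hand":-1},{"linear":[-0.0028,0.006,0],"dr":[0,0,0],"hand":-1},{"linear":[-0.0028,0.008,0],"dr":[0,0,0],"hand":-1},{"linear":[-0.0028,0.01,0],"dr":[0,0,0],"hand":-1},{"linear":[-0.0028,0.0115,0],"dr":[0,0,0],"hand":-1},{"linear":[-0.0028,0.0125,0],"dr":[0,0,0],"hand":-1},{"linear":[-0.0028,0.0125,0],"dr":[0,0,0],"hand":-1}]'
cat > st.py <<'E'
from h import *
o=bot.get_obs();R=rot(o['tool_rot']);print('pos',o['eef_pos'].round(4),'F',o['contact_force'].round(1),'tip',(o['eef_pos']+R@np.array([.0248,.0136,0])).round(4),'M',o['torque'].round(2))
E
python3 st.py
```

```text
t: 6.98
eef_pos: [0.5537, 0.0441, 0.0564]
tool_rot: [-0.514, 0.514, -0.485, 0.486]
contact_force: [-0.8, -0.6, 0.4]
gripper_width: 0.171
pos [0.5537 0.0441 0.0564] F [-0.8 -0.6  0.4] tip [0.5551 0.0194 0.0428] M [-0.19  0.08  0.04]
```

```bash
python3 -m crank '[{"linear":[0,0.001,0],"dr":[0,0,0],"hand":-1},{"linear":[0,0.002,0],"dr":[0,0,0],"hand":-1},{"linear":[0,0.002,0],"dr":[0,0,0],"hand":-1},{"linear":[0,0.002,0],"dr":[0,0,0],"hand":-1}]'
python3 st.py
```

```text
t: 7.32
eef_pos: [0.5538, 0.0441, 0.0546]
tool_rot: [0.514, -0.514, 0.485, -0.486]
contact_force: [-1.4, -0.4, 2.8]
gripper_width: 0.176
pos [0.5538 0.0441 0.0546] F [-1.4 -0.4  2.8] tip [0.5552 0.0194 0.041 ] M [-0.23  0.15 -0.04]
```

```bash
python3 -m crank '[{"linear":[0,0,-0.0005],"dr":[0,0,0],"hand":-1},{"linear":[0,0,-0.001],"dr":[0,0,0],"hand":-1},{"linear":[0,0,-0.0015],"dr":[0,0,0],"hand":-1},{"linear":[0,0,-0.0015],"dr":[0,0,0],"hand":-1}]'
python3 st.py
python3 -m crank '[{"linear":[0,0,-0.0005],"dr":[0,0,0],"hand":-1},{"linear":[0,0,-0.001],"dr":[0,0,0],"hand":-1},{"linear":[0,0,-0.0015],"dr":[0,0,0],"hand":-1},{"linear":[0,0,-0.0015],"dr":[0,0,0],"hand":-1}]'
python3 st.py
```

```text
t: 7.65
eef_pos: [0.5526, 0.0444, 0.0547]
tool_rot: [0.515, -0.514, 0.485, -0.486]
contact_force: [0.8, 0.3, 2.2]
gripper_width: 0.174
pos [0.5526 0.0444 0.0547] F [0.8 0.3 2.2] tip [0.554  0.0197 0.0411] M [-0.05 -0.32  0.05]
t: 7.98
eef_pos: [0.5506, 0.0447, 0.0545]
tool_rot: [0.515, -0.514, 0.485, -0.485]
contact_force: [0.7, 2.9, 2.2]
gripper_width: 0.174
pos [0.5506 0.0447 0.0545] F [0.7 2.9 2.2] tip [0.5521 0.02   0.0408] M [ 0.55 -0.3   0.04]
```

```bash
python3 -m crank '[{"linear":[-0.0005,0,0.0],"dr":[0,0,0],"hand":-1},{"linear":[-0.001,0,0],"dr":[0,0,0],"hand":-1},{"linear":[-0.0015,0,0],"dr":[0,0,0],"hand":-1},{"linear":[-0.0015,0,0],"dr":[0,0,0],"hand":-1}]'
python3 st.py
python3 -m crank '[{"linear":[0,0,0.0005],"dr":[0,0,0],"hand":-1},{"linear":[0,0,0.001],"dr":[0,0,0],"hand":-1},{"linear":[0,0,0.0015],"dr":[0,0,0],"hand":-1},{"linear":[0,0,0.0015],"dr":[0,0,0],"hand":-1}]'
python3 st.py
```

```text
t: 8.32
eef_pos: [0.5505, 0.0455, 0.0544]
tool_rot: [-0.514, 0.514, -0.486, 0.485]
contact_force: [2.2, 1.7, 1.4]
gripper_width: 0.171
pos [0.5505 0.0455 0.0544] F [2.2 1.7 1.4] tip [0.5519 0.0207 0.0408] M [ 0.38 -0.33  0.04]
t: 8.65
eef_pos: [0.5516, 0.0461, 0.0539]
tool_rot: [-0.514, 0.514, -0.486, 0.485]
contact_force: [1.7, 3.0, -2.9]
gripper_width: 0.175
pos [0.5516 0.0461 0.0539] F [ 1.7  3.  -2.9] tip [0.553  0.0213 0.0402] M [ 0.93 -0.3   0.03]
```

```bash
python3 -m crank '[{"linear":[-0.0005,0.001,0.0005],"dr":[0,0,0],"hand":-1},{"linear":[-0.001,0.002,0.0005],"dr":[0,0,0],"hand":-1},{"linear":[-0.001,0.003,0.0005],"dr":[0,0,0],"hand":-1},{"linear":[-0.001,0.003,0.0005],"dr":[0,0,0],"hand":-1}]'
python3 st.py
```

```text
t: 8.98
eef_pos: [0.552, 0.0463, 0.051]
tool_rot: [-0.514, 0.514, -0.486, 0.485]
contact_force: [-0.6, 2.4, -0.3]
gripper_width: 0.174
pos [0.552  0.0463 0.051 ] F [-0.6  2.4 -0.3] tip [0.5534 0.0215 0.0374] M [0.4  0.17 0.03]
```

```bash
python3 -m crank '[{"linear":[-0.0005,0.001,0],"dr":[0,0,0],"hand":-1},{"linear":[-0.001,0.002,0],"dr":[0,0,0],"hand":-1},{"linear":[-0.001,0.003,0],"dr":[0,0,0],"hand":-1},{"linear":[-0.001,0.0035,0],"dr":[0,0,0],"hand":-1},{"linear":[-0.001,0.0035,0],"dr":[0,0,0],"hand":-1}]'
python3 st.py
```

```text
t: 9.4
eef_pos: [0.5525, 0.0471, 0.0478]
tool_rot: [-0.514, 0.514, -0.485, 0.486]
contact_force: [0.0, -0.4, -0.5]
gripper_width: 0.174
pos [0.5525 0.0471 0.0478] F [ 0.  -0.4 -0.5] tip [0.5539 0.0223 0.0342] M [-0.08 -0.04  0.02]
```

The hook dropped in: the tip is about 11 mm below the strip's face with almost no force. Next I'll release it, rise and look.

```bash
python3 -m crank '[{"linear":[0,0,0],"dr":[0,0,0],"hand":0.2},{"linear":[0,0,0],"dr":[0,0,0],"hand":0.2},{"linear":[0,0,0],"dr":[0,0,0],"hand":0.2},{"linear":[0,0,0],"dr":[0,0,0],"hand":0.2},{"linear":[0,-0.02,0],"dr":[0,0,0],"hand":0.2},{"linear":[0,-0.05,0],"dr":[0,0,0],"hand":0.2},{"linear":[-0.02,-0.09,0],"dr":[0,0,0],"hand":0.2},{"linear":[-0.05,-0.12,0],"dr":[0,0,0],"hand":0.2},{"linear":[-0.08,-0.13,0],"dr":[0,0,0],"hand":0.2},{"linear":[-0.08,-0.13,0],"dr":[0,0,0],"hand":0.2}]'
python3 - <<'E'
from h import *
o=bot.get_obs();c=cam('wrist',o);im=bot.read_camera('wrist');cv2.imwrite('pics/w5.png',im)
print(o['eef_pos'],rot(o['tool_rot']).round(3))
for t,z in [('strip_mid',.045),('post',.045),('hook_block',.058),('eye_block',.058),('eye',.0475)]:
    for r in bot.place_of('wrist',t)[:2]: print(t,round(r['score'],2),np.round(r['xy'],1),ray(c,r['xy'],z).round(4))
E
```

```text
t: 10.23
eef_pos: [0.549, 0.1363, 0.1828]
tool_rot: [0.52, -0.512, 0.483, -0.484]
contact_force: [0.2, 1.2, 0.8]
gripper_width: 0.604
[0.54902231 0.13625758 0.18275854] [[ 0.065  0.008  0.998]
 [-0.998  0.006  0.065]
 [-0.006 -1.     0.008]]
strip_mid 0.76 [299.4 289.3] [0.5454 0.0185 0.045 ]
post 0.82 [294.8 128.7] [0.532  0.1908 0.045 ]
hook_block 0.96 [310.  274.8] [0.5553 0.0456 0.058 ]
eye_block 0.74 [306.  198.1] [0.5462 0.1284 0.058 ]
eye 0.95 [306.5 172.2] [0.5452 0.1511 0.0475]
```

View pics/w5.png

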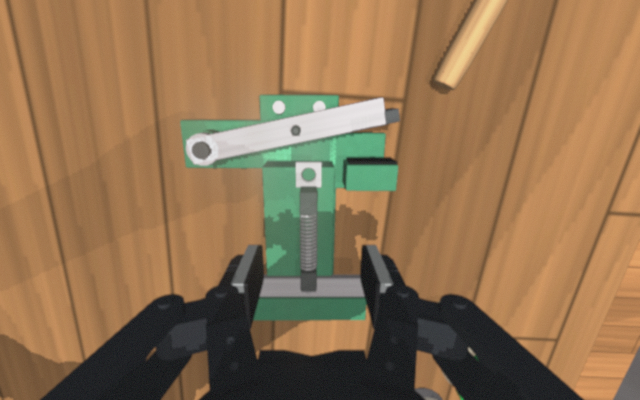

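The hook is home and the spring lies on the deck. The eye shows at (308,174) and the post at (295,130). I'll narrow the opening and come down over the eye block, clear of the green block on the right.

```bash
python3 -m crank '[{"linear":[0.004,0.02,-0.002],"dr":[0,0,0],"hand":-0.3},{"linear":[0.0085,0.05,-0.003],"dr":[0,0,0],"hand":-0.3},{"linear":[0.0085,0.08,-0.003],"dr":[0,0,0],"hand":-0.3},{"linear":[0.0085,0.09,-0.003],"dr":[0,0,0],"hand":-0.3},{"linear":[0.0085,0.09,-0.003],"dr":[0,0,0],"hand":-0.3},{"linear":[0.0085,0.09,-0.003],"dr":[0,0,0],"hand":-0.3}]' 80
python3 - <<'E'
from h import *
o=bot.get_obs();c=cam('wrist',o);im=bot.read_camera('wrist')
print(rot(o['tool_rot']).round(3))
for t,z in [('post',.045),('eye_block',.058),('eye',.0475)]:
    for r in bot.place_of('wrist',t)[:1]: print(t,round(r['score'],2),np.round(r['xy'],1),ray(c,r['xy'],z).round(4))
print('to go',tool(np.array([.5466,.1282,.0478])-o['eef_pos']).round(4))
E
```

```text
t: 11.03
eef_pos: [0.5453, 0.1187, 0.0879]
tool_rot: [-0.514, 0.514, -0.486, 0.485]
contact_force: [0.6, -0.6, 0.7]
gripper_width: 0.35
[[ 0.057 -0.001  0.998]
 [-0.998  0.     0.057]
 [-0.    -1.    -0.001]]
post 0.6 [299.6 112.7] [0.5348 0.1909 0.045 ]
eye_block 0.75 [313. 220.] [0.5465 0.1271 0.058 ]
eye 0.87 [317.7 181.4] [0.5483 0.1495 0.0475]
to go [-0.0094  0.0401  0.0017]
```

```bash
python3 -m crank '[{"linear":[-0.009,0,0.0017],"dr":[0,-0.5,0],"hand":-0.3},{"linear":[-0.009,0.02,0.0017],"dr":[0,-0.5,0],"hand":-0.3},{"linear":[-0.009,0.035,0.0017],"dr":[0,-0.5,0],"hand":-0.3},{"linear":[-0.009,0.04,0.0017],"dr":[0,-0.5,0],"hand":-0.3},{"linear":[-0.009,0.04,0.0017],"dr":[0,-0.5,0],"hand":-0.3},{"linear":[-0.009,0.04,0.0017],"dr":[0,-0.5,0],"hand":-1},{"linear":[-0.009,0.04,0.0017],"dr":[0,-0.5,0],"hand":-1},{"linear":[-0.009,0.04,0.0017],"dr":[0,-0.5,0],"hand":-1},{"linear":[-0.009,0.04,0.0017],"dr":[0,-0.5,0],"hand":-1},{"linear":[-0.009,0.04,0.0017],"dr":[0,-0.5,0],"hand":-1}]' 90
python3 - <<'E'
from h import *
o=bot.get_obs();c=cam('wrist',o);im=bot.read_camera('wrist');cv2.imwrite('pics/w6.png',im)
print(o['eef_pos'],o['contact_force'],o['torque'],rot(o['tool_rot']).round(3))
for t,z in [('post',.045),('eye_block',.058),('eye',.0475)]:
    for r in bot.place_of('wrist',t)[:1]: print(t,round(r['score'],2),np.round(r['xy'],1),ray(c,r['xy'],z).round(4))
E
```

```text
t: 12.07
eef_pos: [0.5472, 0.1283, 0.0489]
tool_rot: [0.517, -0.516, 0.483, -0.483]
contact_force: [-1.7, -0.8, 6.6]
gripper_width: 0.168
[0.54716205 0.1283319  0.04891583] [-1.6649966  -0.76388352  6.61593309] [0.05648204 0.32932956 0.00061355] [[ 0.066  0.002  0.998]
 [-0.998  0.001  0.066]
 [-0.    -1.     0.002]]
post 0.71 [288.5 135.5] [0.5325 0.1911 0.045 ]
eye_block 0.64 [309.4 269. ] [0.547  0.1255 0.058 ]
eye 0.62 [311.8 217.6] [0.5466 0.1499 0.0475]
```

View pics/w6.png

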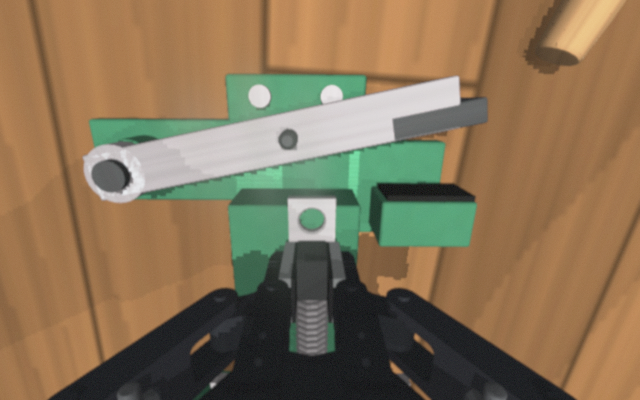

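The eye block is gripped. The eye sits at (312,218) and the post top at (288,138), about 41 mm further on. I'll lift with a pitch about the hook, then stretch.

```bash
python3 -m crank '[{"linear":[0,-0.0035,0],"dr":[0,0,1.9],"hand":-1},{"linear":[0,-0.007,0],"dr":[0,0,3.7],"hand":-1},{"linear":[0,-0.0105,0],"dr":[0,0,5.5],"hand":-1},{"linear":[-0.008,-0.0115,-0.002],"dr":[0,-0.7,5.5],"hand":-1},{"linear":[-0.016,-0.0125,-0.004],"dr":[0,-1.4,5.5],"hand":-1},{"linear":[-0.024,-0.0135,-0.006],"dr":[0,-2.1,5.5],"hand":-1},{"linear":[-0.032,-0.0145,-0.008],"dr":[0,-2.8,5.5],"hand":-1},{"linear":[-0.0405,-0.0155,-0.0092],"dr":[0,-3.4,5.5],"hand":-1},{"linear":[-0.0405,-0.0155,-0.0092],"dr":[0,-3.4,5.5],"hand":-1},{"linear":[-0.0405,-0.0155,-0.0092],"dr":[0,-3.4,5.5],"hand":-1}]'
python3 - <<'E'
from h import *
o=bot.get_obs();c=cam('wrist',o);im=bot.read_camera('wrist');cv2.imwrite('pics/w7.png',im)
print(o['eef_pos'],o['contact_force'],o['torque'],rot(o['tool_rot']).round(3))
for t,z in [('post',.045),('eye_block',.074),('eye',.064)]:
    for r in bot.place_of('wrist',t)[:1]: print(t,round(r['score'],2),np.round(r['xy'],1),ray(c,r['xy'],z).round(4))
E
```

```text
t: 13.1
eef_pos: [0.5342, 0.1643, 0.0622]
tool_rot: [0.551, -0.509, 0.491, -0.444]
contact_force: [3.1, -10.7, -4.2]
gripper_width: 0.165
[0.53415795 0.16431281 0.06221595] [  3.09859743 -10.68991553  -4.23191481] [-2.29982735 -0.57893115  0.11908045] [[ 0.124 -0.011  0.992]
 [-0.988  0.089  0.125]
 [-0.089 -0.996  0.   ]]
post 0.81 [315.3 198.2] [0.5336 0.1924 0.045 ]
eye_block 0.71 [307.7 267.7] [0.5332 0.1629 0.074 ]
eye 0.57 [311.4 219.8] [0.5322 0.1851 0.064 ]
```

View pics/w7.png

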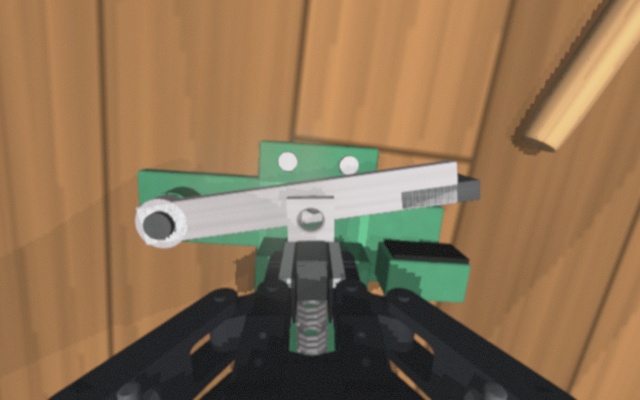

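```bash
python3 -m crank '[{"linear":[-0.003,0.000,0.0006],"dr":[0,0,0],"hand":-1},{"linear":[-0.006,0.0003,0.0012],"dr":[0,0,0],"hand":-1},{"linear":[-0.006,0.0003,0.0012],"dr":[0,0,0],"hand":-1},{"linear":[-0.006,0.0003,0.0012],"dr":[0,0,0],"hand":-1}]'
python3 - <<'E'
from h import *
o=bot.get_obs();c=cam('wrist',o);im=bot.read_camera('wrist');R=rot(o['tool_rot'])
print(o['eef_pos'],o['contact_force'],R.round(3)[:,0])
e=o['eef_pos']-.0222*R[:,0];print('eye kin',e)
for t,z in [('post',.045),('eye',e[2])]:
    for r in bot.place_of('wrist',t)[:1]: print(t,round(r['score'],2),np.round(r['xy'],1),ray(c,r['xy'],z).round(4))
print('post top px',proj(c,[.5325,.1912,.0565]),'eye px',proj(c,e))
cv2.imwrite('pics/w8.png',cv2.resize(im[160:290,230:400],None,fx=4,fy=4,interpolation=2))
E
```

```text
t: 13.63
eef_pos: [0.5345, 0.1693, 0.0622]
tool_rot: [0.55, -0.509, 0.491, -0.444]
contact_force: [2.3, -13.0, -4.1]
gripper_width: 0.165
[0.53446788 0.16928861 0.06215475] [  2.26537686 -13.02064292  -4.06370962] [ 0.123 -0.988 -0.088]
eye kin [0.53173963 0.19123266 0.06411826]
post 0.83 [313.1 210.4] [0.5336 0.19   0.045 ]
eye 0.92 [312.1 219.3] [0.5329 0.1904 0.0641]
post top px [311.50836554 213.68217586] eye px [310.0630511  217.54346886]
```

View pics/w8.png

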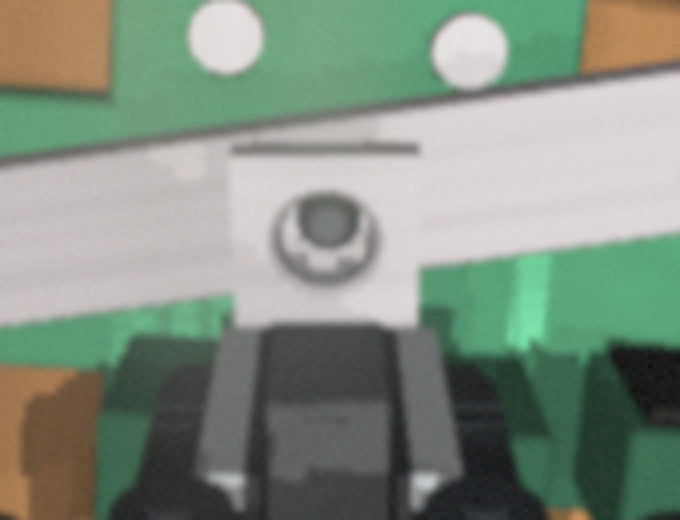

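Through the eye, the post top is centred as the geometry predicts (3.9 px offset expected, 4.0 seen). I'll lower and level it.

```bash
python3 -m crank '[{"linear":[0.0003,0.0033,0],"dr":[0,0,-1.4],"hand":-1},{"linear":[0.0006,0.0066,0],"dr":[0,0,-2.8],"hand":-1},{"linear":[0.0009,0.0099,0],"dr":[0,0,-4.2],"hand":-1},{"linear":[0.0012,0.013,0],"dr":[0,0,-5.5],"hand":-1},{"linear":[0.0012,0.013,0],"dr":[0,0,-5.5],"hand":-1},{"linear":[0.0012,0.013,0],"dr":[0,0,-5.5],"hand":-1}]'
python3 - <<'E'
from h import *
o=bot.get_obs();c=cam('wrist',o);im=bot.read_camera('wrist');R=rot(o['tool_rot'])
print(o['eef_pos'],o['contact_force'],R.round(3)[:,0]);e=o['eef_pos']-.0222*R[:,0];print('eye kin',e)
for t,z in [('post',.045),('eye',.0475)]:
    for r in bot.place_of('wrist',t)[:1]: print(t,round(r['score'],2),np.round(r['xy'],1),ray(c,r['xy'],z).round(4))
cv2.imwrite('pics/w9.png',cv2.resize(im[140:290,210:410],None,fx=3,fy=3,interpolation=2))
E
```

```text
t: 14.28
eef_pos: [0.5344, 0.1696, 0.0494]
tool_rot: [-0.528, 0.532, -0.466, 0.47]
contact_force: [1.8, -12.4, -3.1]
gripper_width: 0.166
[0.53444756 0.16955559 0.04937247] [  1.76127577 -12.43365917  -3.08663488] [ 0.124 -0.992  0.008]
eye kin [0.53169791 0.19158392 0.04919359]
eye 0.59 [308.  218.3] [0.5308 0.1902 0.0475]
```

View pics/w9.png

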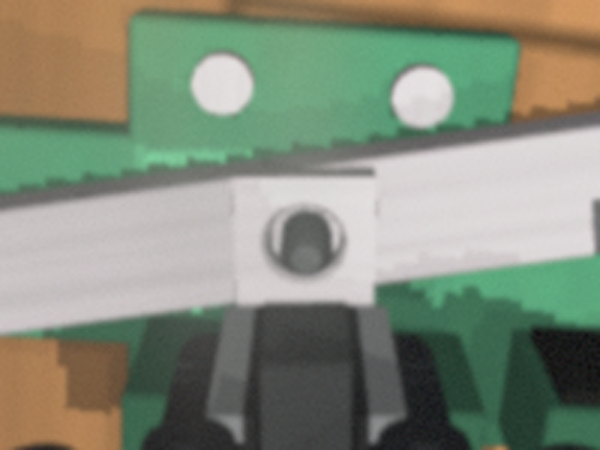

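The post stands up through the eye, with the plate down on the lever. I'll hold briefly, release, let the spring pull the lever back, then rise.

```bash
python3 -m crank '[{"linear":[0,0.0005,0],"dr":[0,0,0],"hand":-1},{"linear":[0,0.001,0],"dr":[0,0,0],"hand":-1},{"linear":[0,0.001,0],"dr":[0,0,0],"hand":-0.35},{"linear":[0,0.001,0],"dr":[0,0,0],"hand":-0.35},{"linear":[0,0.001,0],"dr":[0,0,0],"hand":-0.35},{"linear":[0,0.001,0],"dr":[0,0,0],"hand":-0.35},{"linear":[0,0.001,0],"dr":[0,0,0],"hand":-0.35},{"linear":[0,0.001,0],"dr":[0,0,0],"hand":-0.35},{"linear":[0,0.001,0],"dr":[0,0,0],"hand":-0.35},{"linear":[0,0.001,0],"dr":[0,0,0],"hand":-0.35}]'
python3 -m crank '[{"linear":[0,-0.01,0],"dr":[0,0,0],"hand":-0.35},{"linear":[0,-0.03,0],"dr":[0,0,0],"hand":-0.35},{"linear":[0,-0.06,0],"dr":[0,0,0],"hand":-0.35},{"linear":[0,-0.09,0],"dr":[0,0,0],"hand":-0.35},{"linear":[0,-0.12,0],"dr":[0,0,0],"hand":-0.35},{"linear":[0,-0.12,0],"dr":[0,0,0],"hand":-0.35},{"linear":[0,-0.12,0],"dr":[0,0,0],"hand":-0.35}]'
python3 - <<'E'
from h import *
o=bot.get_obs();c=cam('wrist',o);im=bot.read_camera('wrist')
for t,z in [('post',.045),('hook_block',.058),('eye_block',.058),('eye',.0475)]:
    for r in bot.place_of('wrist',t)[:1]: print(t,round(r['score'],2),np.round(r['xy'],1),ray(c,r['xy'],z).round(4))
cv2.imwrite('pics/w10.png',cv2.resize(im[80:340,170:430],None,fx=2.2,fy=2.2,interpolation=2))
E
```

```text
t: 15.27
eef_pos: [0.5351, 0.174, 0.0496]
tool_rot: [0.531, -0.53, 0.467, -0.468]
contact_force: [-0.2, 0.3, -0.5]
gripper_width: 0.324
t: 15.85
eef_pos: [0.536, 0.1743, 0.1722]
tool_rot: [0.532, -0.528, 0.466, -0.469]
contact_force: [-0.5, 0.3, -0.7]
gripper_width: 0.324
post 0.72 [310.9 190.3] [0.5374 0.1731 0.045 ]
eye_block 0.56 [309.  221.3] [0.5388 0.1467 0.058 ]
eye 0.84 [313.6 195. ] [0.5404 0.1695 0.0475]
```

View pics/w10.png

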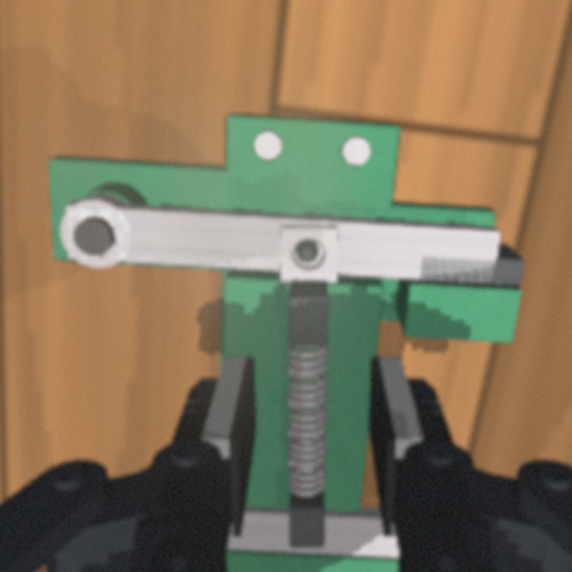

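The lever lies against its stop, the eye is round the post and the hook end is home. One settling wait and a numeric recheck, then I'll hand in.

```bash
python3 -m crank '[{"linear":[0,-0.02,0],"dr":[0,0,0],"hand":-0.35},{"linear":[0,-0.02,0],"dr":[0,0,0],"hand":-0.35},{"linear":[0,-0.02,0],"dr":[0,0,0],"hand":-0.35},{"linear":[0,-0.02,0],"dr":[0,0,0],"hand":-0.35},{"linear":[0,-0.02,0],"dr":[0,0,0],"hand":-0.35},{"linear":[0,-0.02,0],"dr":[0,0,0],"hand":-0.35},{"linear":[0,-0.02,0],"dr":[0,0,0],"hand":-0.35},{"linear":[0,-0.02,0],"dr":[0,0,0],"hand":-0.35}]'
python3 - <<'E'
from h import *
c=cam('wrist');bot.read_camera('wrist')
for t,z in [('post',.045),('hook_block',.058),('eye_block',.058),('eye',.0475)]:
    for r in bot.place_of('wrist',t)[:1]: print(t,round(r['score'],2),ray(c,r['xy'],z).round(4))
print(bot.hand_in())
E
```

```text
t: 16.77
eef_pos: [0.5346, 0.1737, 0.1893]
tool_rot: [0.531, -0.53, 0.467, -0.468]
contact_force: [-0.1, 0.8, 0.2]
gripper_width: 0.324
post 0.64 [0.5362 0.1725 0.045 ]
hook_block 0.67 [0.5521 0.0472 0.058 ]
eye_block 0.88 [0.5372 0.1473 0.058 ]
eye 0.82 [0.5366 0.1711 0.0475]
the job is handed in; nothing more can be done
None
```

The spring is refitted and the job is handed in at about 17 s. No verdict is reported, so this rests on my own checks.

- **Hook:** I took the spring from its cradle by the hook block and felt for the hole with about 5 N at most. The hook dropped home with its tip about 11 mm below the strip's face, worked out from the arm's pose.
- **Eye:** I gripped the eye block, stretched the spring to about 170 mm against the 195 mm limit, with about 13 N of pull. I then set the eye down over the post and let go.
- **Last checks:** In the last close-up the post stands through the eye, the lever lies against its stop and the hook end is on the strip. The measured eye and post are about 1.5 mm apart. One look earlier gave 4.7 mm, which I put down to detection error because the picture showed the post inside the eye.
- **Not measured:** The lever's angle and speed, and the final height of the eye, were judged from the pictures only. The jar, mug, can and hammer were never approached, but I did not measure their positions again at the end.
- **Robot:** The gripper ended about 140 mm above the clamp, touching nothing.

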